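# Collar the roasting-plate carousel and hold its canister at the front

### The job

Slide the loose steel collar down over the spindle in the middle of the roasting-plate carousel until it rests on the plate, and let go of it. Then, by the wooden grip post on the plate, turn the plate until the capped canister stands at the front, directly in line with the spring clip on the tray rim, and finish while still gripping the post so that the plate is held still. Do not touch the canister or cups, which must all stay standing in their places on the plate, and leave everything else on the bench where it is.

Things in the scene. Friction and masses are not known exactly. Their poses are not given: they have to be found in the camera images.
- tray: Square tin tray, 340 x 340 mm, on a low woven reed stool, fixed. Origin: under the tray's middle at work-surface height, on the plate's turning axis. Its -x side is the FRONT, roughly facing the robot: there, at the middle of the rim (x = -178 mm, y = 0 in the tray's frame), a 30 mm wide steel spring clip pinches a folded bamboo fan against the rim. The rim top is 69 mm and the clip top 97 mm above the work surface. The tray's yaw varies.
- spindle_top (a point): Tip of the fixed upright steel spindle on the plate's turning axis, 127 mm above the work surface. The spindle is a round rod, 16 mm in diameter, tapered to 10 mm over its top 6 mm, standing 55 mm out of the plate.
- plate_axis (a point): Centre of the upper face of the round aluminium roasting plate (280 mm in diameter with a 4 mm rim), 72 mm above the work surface, on the spindle's axis. The plate is a carousel: it turns freely either way about the upright spindle, with light friction (about 0.3 N at the post), and stays where it is left; more than a full turn each way is possible. The axes of this point turn with the plate; its -x axis points to the grip post.
- post: Upright round wooden grip post fixed on the plate, 18 mm in diameter, 55 mm high, 110 mm from the turning axis; it turns with the plate. Origin: centre of its foot on the plate's upper face, 72 mm above the work surface. The nearest canister or cup edge is about 80 mm away on either side.
- canister: Red plastic canister with a ribbed twist cap, closed and taller than the cups: 58 mm in diameter, 80 mm high; loose, stands on the plate by friction, 140 to 280 g. Origin: centre of its underside. It and the three cups stand about 100 mm from the turning axis in four places, about 72 degrees apart from one another and from the grip post (it never starts at the front); which of them is in which place varies. Not to be touched.
- cup1: Small glazed reddish-brown open cup standing on the plate, 54 mm across the rim, 45 mm high; loose. Origin: centre of its underside. In one of the four places on the plate (see canister). Not to be touched.
- cup2: Small glazed reddish-brown open cup standing on the plate, 54 mm across the rim, 45 mm high; loose. Origin: centre of its underside. In one of the four places on the plate (see canister). Not to be touched.
- cup3: Small glazed reddish-brown open cup standing on the plate, 54 mm across the rim, 45 mm high; loose. Origin: centre of its underside. In one of the four places on the plate (see canister). Not to be touched.
- collar: Steel retaining collar, a tall plain ring standing upright and loose on the bench to the robot's right of the tray: 44 mm outside diameter, 21 mm bore, 40 mm high, 70 to 120 g. Origin: centre of its underside, z axis along the bore (both ends alike). Slid home over the spindle its underside rests on the plate and the spindle stands 15 mm out of its top.
- jar: Amber glass jar with a steel lid, 64 mm in diameter, 85 mm high, loose bystander. Origin: centre of its underside.
- bowl: White bowl, 100 mm across, 40 mm high, loose bystander. Origin: centre of its underside.
- scoop: Spoon, 160 mm long, lying on the bench, loose bystander. Origin: at its middle, on the bench.
- box: Cardboard box 90 x 60 x 50 mm, loose bystander. Origin: centre of its underside.
- brush: Brush, 180 mm long, lying on the bench, loose bystander. Origin: at its middle, on the bench.
Mind the look-alikes: they are no part of the job. Several things have the shape of the collar; the one meant has the colours described above.

How it is judged:
By the outcome, as a careful person would: the job done as asked, in the order asked, and still so for the second after the job is handed in, while the arm keeps its last pose, push and grip.
It also fails if it takes over 64 s, if anything falls off the work surface, if the arm or the gripper's body presses on something with over 40 N, if the wrist force passes 120 N, or if a joint passes its speed limit or range.

### The arm

A 6-joint arm with a two-finger parallel gripper is mounted at the origin on the work surface. World frame = base frame: x ahead of the robot, y to its left, z up, the work surface at z = 0. Lengths are in m, angles in rad, forces in N, time in s.
With the tool pointing down it reaches from about 0.425 to 0.95 m from the base axis. Payload 3.5 kg.
Tool frame: the origin (TCP) lies midway between the tips of the shut fingers; the grasp point (between the pads) lies ctrl.grasp_offset behind it (ctrl.grasp_offset is the distance from the TCP to the grasp point, in m); x points along the fingers, y is the direction in which the jaws open and shut, and the axes are right-handed (so a half turn about x gives the same grasp; the last joint's range is limited). The gripper opens to 85 mm and grips with 20 to 120 N. Pads are 22 mm wide; open, the fingers measure 114 mm over their backs; the gripper's body (76 mm by 85 mm) begins 54 mm behind the grasp point. The pads swing forward as they close: fully open they stand 13 mm farther back than shut.
Start: joints at [-1.464, 0.286, 1.577, -0, 1.279, -0.15], TCP at [0.171, -0.653, 0.231] pointing down, gripper open.
Joint ranges: [-2.77, 2.77], [-0.9, 2.22], [0.21, 2.48], [-1.53, 4.67], [0.24, 2.81], [-2.84, 2.84]. Speed limits (rad/s): [2.79, 2.79, 3.14, 3.14, 3.14, 3.14].

### API

Orientations are given as a unit quaternion [x, y, z, w].
In Python, from plant import readout, read_camera, sign_off, ctrl gives the robot as it stands.
- The arm moves only by the tool drive_tool, never from a script. Its argument "steps" is a list of rows, each a list of 5 numbers: the shift along the tool's x, y, z in cm, then the turn about the tool's x in degrees, then the opening, from 0 (shut) to 1 (fully open). A call has 1 to 10 rows; each row shifts and turns the commanded pose from where the row before left it, along the tool's axes as they then stand; what a row does not reach is not made up. A row lasts 1/10 s, in which the tool goes at most 50 mm and 8.59 degrees, less where a joint would pass 70% of its speed; a pose out of reach is approached as far as the arm can. A call is refused whole if a number of a shift passes 5 or a number of a turn 8.59, either way. A call with a gripper value outside its range is refused whole. The fingers move at their own pace and stop on an object; "force" is the grip in N (left out, the last holds). Time passes only in rows, so rows that do not move let the fingers close. It gives the time, the measured TCP pose, the force and the opening at its end, in the units of the state.
- readout.get_state(): the state, without advancing time (a new reading comes with each control period).
- read_camera(name): name is "scene" or "top" or "wrist"; returns a dict with "frame" (480x640x3 uint8, red, green, blue), "vertical_fov" (degrees; the focal length in pixels is half the picture's height over the tangent of half this angle, whatever the lens; pixels are square), "cx", "cy" (the principal point, pixels), "eye" and "orientation" of the camera in the world. Camera axes: x right, y up, looking along -z (the intrinsics and any distortion apply to the point x, -y, -z); pixel columns grow to the right and rows downward; lengths in m; the calibration is good to about 2 mm. A picture is of the moment at which its call begins. There is no depth.
- sign_off(): hands the job in, once; it reports no verdict.
The state is a dict: "time": time; "qpos": joint angles; "dq": joint speeds; "joint_efforts": joint torques, N m; "eef_pos": TCP position; "tcp_rot": TCP orientation; "contact_force": force on the tool from outside, world axes, zero at the start; "wrist_torque": the same for the moment, N m; "opening": opening from 0.0 (shut) to 1.0 (fully open).
Only numpy, scipy, OpenCV 4.12 (cv2) and the standard library are available. Lean on these libraries where they do the work, as an engineer would, in place of code of your own. Each camera call takes 0.05 s, during which the arm holds its last target. There are 200 camera calls.

## Working session

There is one attempt and no reset: what is moved stays moved. The work goes in short steps, Python scripts to look and compute and a tool call to move; the robot and the scene stay as the last step left them, time stands still between calls to the robot, and variables do not carry over. Pictures are saved under pics/ and viewed, about 8 in all and at most 12, crops included, and the job is handed in when it is done.

Besides the shell and the picture viewer there is one more tool, called after ">>>" as a command line: name --pt "numbers of a row" for each row, then --argument value for the rest. drive_tool: Moves the arm, as the interface text tells. Its arguments: {"type":"object","properties":{"steps":{"type":"array","items":{"type":"array","items":{"type":"number"}}},"force":{"type":"number"}},"required":["steps"]}

```bash
mkdir -p pics; ls; cat > h.py <<'E'
import numpy as np, cv2
from scipy.spatial.transform import Rotation as R
from plant import readout, read_camera, sign_off, ctrl
def cam(n,save=None):
    c=read_camera(n)
    if save: cv2.imwrite('pics/'+save,c['frame'][:,:,::-1])
    return c
def f(c): return 240/np.tan(np.radians(c['vertical_fov'])/2)
def ray(c,u,v):
    d=np.array([(u-c['cx'])/f(c),-(v-c['cy'])/f(c),-1.]); return R.from_quat(c['orientation']).apply(d)
def hit(c,u,v,z):
    d=ray(c,u,v); e=np.array(c['eye']); return e+d*(z-e[2])/d[2]
def proj(c,p):
    q=R.from_quat(c['orientation']).inv().apply(np.array(p)-c['eye']); return c['cx']+f(c)*q[0]/-q[2], c['cy']-f(c)*q[1]/-q[2]
E
python3 - <<'E'
from h import *
for n in ['top','scene']:
    c=cam(n,n+'0.png'); print(n,{k:v for k,v in c.items() if k!='frame'})
print(readout.get_state(),ctrl.grasp_offset)
E
```

```text
pics
top {'vertical_fov': 44.69431980828652, 'cx': 325.26278844921984, 'cy': 236.1522345279327, 'eye': array([ 0.25057229, -0.01639996,  1.55970377]), 'orientation': array([ 0.06037125, -0.06812963, -0.70335723,  0.70498388])}
scene {'vertical_fov': 44.155569159801715, 'cx': 321.06437976917516, 'cy': 244.19064899154685, 'eye': array([ 1.66243112, -0.30075777,  1.03456966]), 'orientation': array([0.34905694, 0.27380055, 0.56194042, 0.69815147])}
{'time': 0.1, 'qpos': array([-1.46401831e+00,  2.87091602e-01,  1.57805014e+00, -1.53998414e-08,
        1.27863801e+00, -1.50028460e-01]), 'dq': array([ 0.00155397, -0.00249424, -0.00403172, -0.00092374, -0.00088089,
       -0.00040976]), 'joint_efforts': array([ 1.22827034e-03, -4.07296264e+01, -2.93699723e+01, -9.34174295e-05,
        3.39931641e-03, -1.95709662e-07]), 'eef_pos': array([ 0.1713895 , -0.65224707,  0.23006526]), 'tcp_rot': array([ 0.70130191,  0.09131853, -0.70126848,  0.08977239]), 'contact_force': array([ 0.33938361, -0.6771872 ,  0.5483903 ]), 'wrist_torque': array([-0.02852096,  0.02903306, -0.01165696]), 'opening': 0.998108723946633} 0.0187
```

View pics/top0.png

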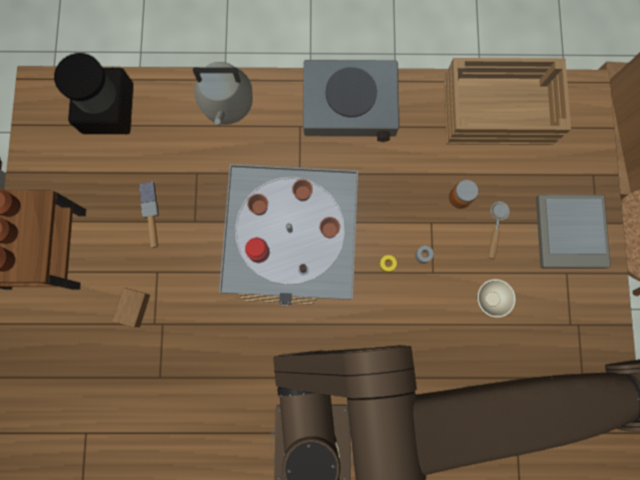

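View pics/scene0.png

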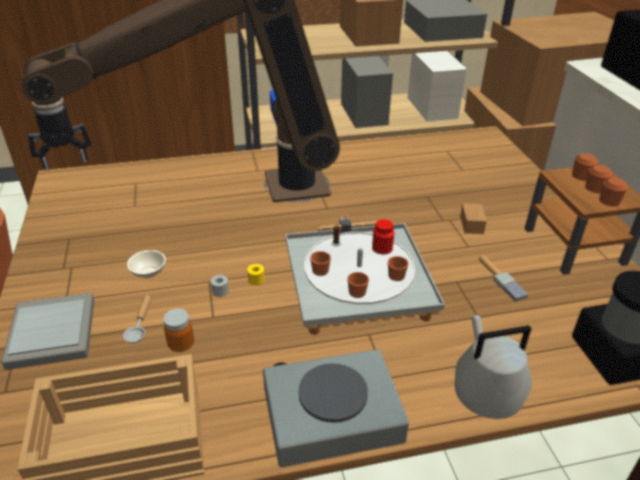

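Top view: two rings, grey at (425,254) and yellow at (389,263). The steel-grey one fits the description; the yellow one is a look-alike. The canister is at (257,249), the post at (303,268), the clip at (286,298) and the spindle at (289,228).

```bash
python3 - <<'E'
from h import *
c=cam('top'); s=cam('scene')
im=c['frame']; cr=cv2.resize(im[150:320,210:450],None,fx=3.3,fy=3.3,interpolation=cv2.INTER_CUBIC)[:,:,::-1]
cv2.imwrite('pics/crop.png',cr); print(cr.shape)
# tri-view
def tri(a,b):
    d1=ray(c,*a);d2=ray(s,*b);A=np.stack([d1,-d2],1);e1,e2=np.array(c['eye']),np.array(s['eye'])
    t=np.linalg.lstsq(A,e2-e1,rcond=None)[0];p,q=e1+t[0]*d1,e2+t[1]*d2;return (p+q)/2,np.linalg.norm(p-q)
print('collar top',hit(c,425,254,.04),'scene',hit(s,220,281,.04))
print('spindle tri',tri((289.5,226),(360,250)),hit(c,289.5,226,.127),hit(s,360,250,.127))
print('post top',hit(c,304,268.5,.127),hit(s,337,228,.127))
print('clip',hit(c,286,299,.09),hit(s,346,222,.09))
hsv=cv2.cvtColor(im,cv2.COLOR_RGB2HSV)
m=((hsv[...,0]<5)|(hsv[...,0]>174))&(hsv[...,1]>200)&(hsv[...,2]>110)
m=m.astype(np.uint8);n,l,st,ce=cv2.connectedComponentsWithStats(m);i=1+np.argmax(st[1:,4]);print('red',st[i],ce[i],hit(c,*ce[i],.13))
# tray rim: corners
for p in [(231,166),(357,171),(353,299),(221,293)]: print(hit(c,*p,.069))
# plate: bright low-sat ellipse
m=((hsv[...,2]>190)&(hsv[...,1]<40)).astype(np.uint8); m[:, :225]=0;m[:,355:]=0;m[:165]=0;m[300:]=0
k=max(cv2.findContours(m,0,1)[0],key=cv2.contourArea);e=cv2.fitEllipse(cv2.convexHull(k));print('plate',e,hit(c,*e[0],.074))
E
```

```text
(561, 792, 3)
collar top [ 0.48327289 -0.29606672  0.04      ] scene [ 0.49020806 -0.29282691  0.04      ]
spindle tri (array([0.54093713, 0.05880649, 0.12259242]), np.float64(0.0022351973169608525)) [0.53976575 0.05749202 0.127     ] [0.54648348 0.05818766 0.127     ]
post top [0.43285081 0.02038676 0.127     ] [0.44330649 0.02440463 0.127     ]
clip [0.36043611 0.06586269 0.09      ] [0.37109692 0.06889287 0.09      ]Traceback (most recent call last):
  File "<stdin>", line 15, in <module>
    return _wrapfunc(a, 'argmax', axis=axis, out=out, **kwds)
    return bound(*args, **kwds)
ValueError: attempt to get argmax of an empty sequence
```

View pics/crop.png

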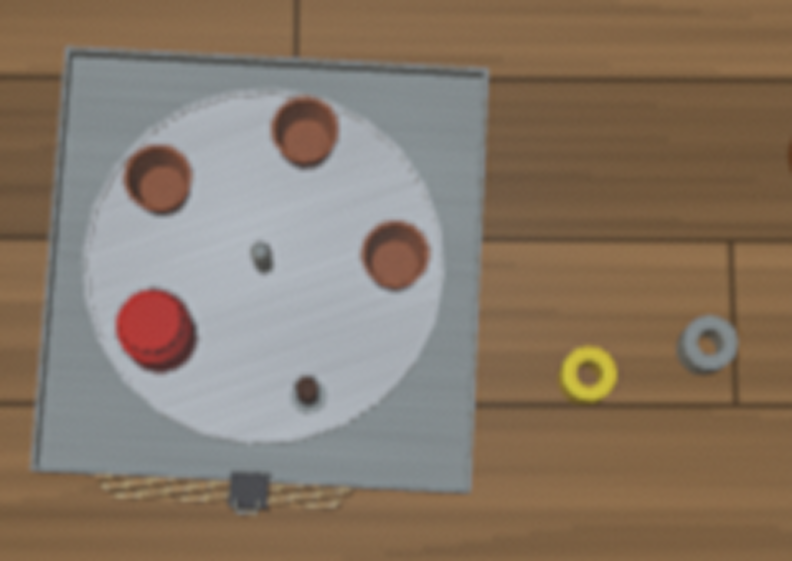

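The enlarged crop confirms the collar meant is the steel-grey ring at crop (709,343), i.e. full (424.8,253.9); the ring at crop (589,375) is yellow.

```bash
python3 - <<'E'
from h import *
c=cam('top'); im=c['frame']; hsv=cv2.cvtColor(im,cv2.COLOR_RGB2HSV)
o=lambda x,y:(210+x/3.3,150+y/3.3)
cap=hit(c,*o(152,322),.152); post=hit(c,*o(306,387),.127); clip=hit(c,*o(249,476),.097); sp=hit(c,*o(261,248),.127)
print('cap',cap,'post',post,'clip',clip,'sp',sp)
cor=[hit(c,*o(*p),.069) for p in [(68,49),(488,70),(470,491),(35,470)]]
T=np.mean(cor,0); print('tray centre',T,[np.linalg.norm(cor[i]-cor[i-1]) for i in range(4)])
fr=(cor[2]+cor[3]-cor[0]-cor[1]);print('front ang',np.degrees(np.arctan2(fr[1],fr[0])))
for n,p in dict(cap=cap,post=post,clip=clip).items():
  for C in (T,sp):
    d=p-C; print(n,np.hypot(d[0],d[1]),np.degrees(np.arctan2(d[1],d[0])))
for n,p in dict(c1=(305,126),c2=(158,175),c3=(396,252)).items():
    q=hit(c,*o(*p),.117);d=q-T;print(n,q,np.hypot(*d[:2]),np.degrees(np.arctan2(d[1],d[0])))
print('collar',hit(c,424.8,253.9,.04),'yellow',hit(c,*o(589,374),.04))
s=readout.get_state();print(R.from_quat(s['tcp_rot']).as_matrix().round(3))
E
```

```text
cap [0.48073641 0.13707191 0.152     ] post [0.43589351 0.02355348 0.127     ] clip [0.37176814 0.06699314 0.097     ] sp [0.5419278  0.05854185 0.127     ]
tray centre [0.53946945 0.05780673 0.069     ] [np.float64(0.338278018170029), np.float64(0.33787748571252507), np.float64(0.3378604204225484), np.float64(0.3360560603057641)]
front ang 177.2903886734915
cap 0.0986536251487001 126.53729609532772
cap 0.0995557921783224 127.92606805676947
post 0.1090928988364175 -161.70060726494623
post 0.11165776779828782 -161.7385462405272
clip 0.1679527238782837 176.86456260806298
clip 0.17036940064378042 177.15663724901378
c1 [0.6402771  0.02628589 0.117     ] 0.10562076168743441 -17.363574952143033
c2 [0.60091681 0.13888283 0.117     ] 0.10173058516236295 52.84160500827112
c3 [ 0.54121083 -0.04403256  0.117     ] 0.10185417847785622 -89.02037751145001
collar [ 0.48353799 -0.29554613  0.04      ] yellow [ 0.45818586 -0.19919096  0.04      ]
[[-0.     0.254 -0.967]
 [ 0.001 -0.967 -0.254]
 [-1.    -0.001 -0.   ]]
```

>>> drive_tool --pt "0 -2.2 -3.3 0 1" --pt "0 -2.2 -3.3 0 1" --pt "0 -2.2 -3.3 0 1" --pt "0 -2.2 -3.3 0 1" --pt "0 -2.2 -3.3 0 1" --pt "0 -2.2 -3.3 0 1" --pt "0 -2.2 -3.3 0 1" --pt "0 -2.2 -3.3 0 1" --pt "0 -2.2 -3.3 0 1" --pt "0 -2.2 -3.3 0 1"

```text
time: 1.25
eef_pos: [0.4356, -0.3548, 0.2314]
tcp_rot: [0.701, 0.09, -0.701, 0.091]
contact_force: [-0.0, 0.5, 0.2]
opening: 1.004
```

>>> drive_tool --pt "2 -2.2 -3.1 0 1" --pt "2 -2.4 -3.1 0 1" --pt "2 0 0 0 1" --pt "0 0 0 0 1" --pt "0 0 0 0 1"

```text
time: 1.75
eef_pos: [0.4829, -0.2961, 0.1713]
tcp_rot: [-0.701, -0.091, 0.701, -0.09]
contact_force: [-0.3, -0.3, 0.1]
opening: 1.0
```

```bash
python3 - <<'E'
from h import *
s=readout.get_state();print(s['eef_pos'],R.from_quat(s['tcp_rot']).as_matrix().round(3).tolist(),s['qpos'])
c=cam('wrist','w1.png');print(c['eye'],c['orientation'],c['vertical_fov'])
print('pred px',proj(c,[.4835,-.2955,.04]))
E
```

```text
[ 0.48288237 -0.29608892  0.17134672] [[-0.001, 0.254, -0.967], [0.0, -0.967, -0.254], [-1.0, -0.0, 0.0]] [-7.29065237e-01  1.06606413e-01  1.89958057e+00 -1.73667686e-04
  1.13604300e+00  5.85105387e-01]
[ 0.56052954 -0.27621404  0.31418962] [-0.12500742  0.09689551 -0.60316089  0.78178088] 66.46216475450336
pred px (np.float64(317.5549185953789), np.float64(227.5359208352677))
```

View pics/w1.png

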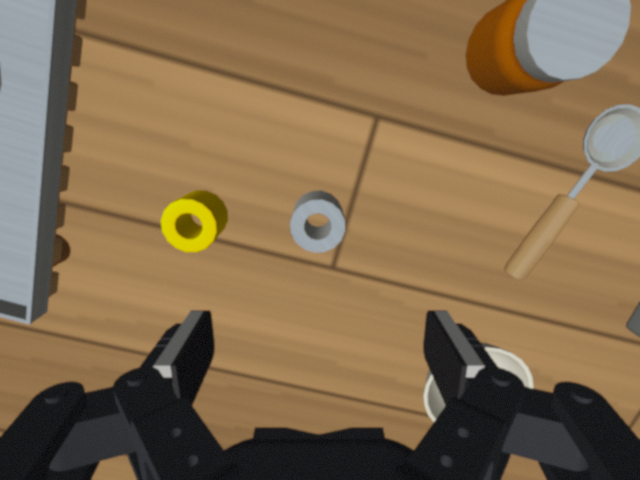

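Wrist view: the collar's top ring is centred at about (317,225), against (317.6,227.5) predicted, so about 2 mm farther along tool -z. The yellow ring at (190,224) is clear of the jaws.

>>> drive_tool --pt "3 0 -0.2 0 1" --pt "3 0 0 0 0.9" --pt "3 0 0 0 0.85" --pt "3 0 0 0 0.85" --pt "2.3 0 0 0 0.85" --pt "2 0 0 0 0.85" --pt "0 0 0 0 0.85"

```text
time: 2.5
eef_pos: [0.4835, -0.2956, 0.0068]
tcp_rot: [-0.7, -0.091, 0.702, -0.089]
contact_force: [-0.2, -0.6, -0.2]
opening: 0.851
```

>>> drive_tool --pt "0 0 0 0 0" --pt "0 0 0 0 0" --pt "0 0 0 0 0" --pt "0 0 0 0 0" --pt "0 0 0 0 0" --pt "0 0 0 0 0" --force 40

```text
time: 3.1
eef_pos: [0.4864, -0.297, 0.0107]
tcp_rot: [0.702, 0.089, -0.7, 0.092]
contact_force: [-0.0, -0.4, 6.6]
opening: 0.498
```

>>> drive_tool --pt "-1 0 0 0 0" --pt "-2 0 0 0 0" --pt "-3 0 0 0 0" --pt "-4 0 0 0 0" --pt "-4 0 0 0 0" --pt "-4 0 0 0 0" --pt "0 0 0 0 0" --pt "0 0 0 0 0"

```text
time: 3.9
eef_pos: [0.4852, -0.2956, 0.1897]
tcp_rot: [0.702, 0.09, -0.701, 0.091]
contact_force: [-1.0, -0.4, -1.7]
opening: 0.492
```

```bash
python3 - <<'E'
from h import *
s=readout.get_state();print(s)
c=cam('wrist','w2.png')
M=R.from_quat(s['tcp_rot']).as_matrix();print(M.round(3).tolist())
for dx in (0,.0187,-.02): print(dx,proj(c,s['eef_pos']-M[:,0]*dx))
E
```

```text
{'time': 3.9, 'qpos': array([-7.25673534e-01,  8.92807940e-02,  1.88262675e+00,  7.95343355e-05,
        1.16725551e+00,  5.88154896e-01]), 'dq': array([ 8.65581824e-05,  4.26673192e-02,  5.28074869e-02, -1.01221765e-03,
        7.54922576e-04,  3.23367951e-04]), 'joint_efforts': array([ 6.25304383e-03, -3.38101816e+01, -3.01268685e+01,  4.20197439e-04,
       -4.06502397e-02, -6.99955217e-05]), 'eef_pos': array([ 0.48522511, -0.29556248,  0.18974357]), 'tcp_rot': array([ 0.70186294,  0.08996042, -0.70069545,  0.09122183]), 'contact_force': array([-0.95472898, -0.35114803, -1.74061514]), 'wrist_torque': array([-0.02578178, -0.01262693, -0.01453359]), 'opening': 0.4919648792627471}
[[0.002, 0.254, -0.967], [-0.002, -0.967, -0.254], [-1.0, 0.002, -0.001]]
0 (np.float64(317.6223112216796), np.float64(312.5077759055075))
0.0187 (np.float64(317.50940985455657), np.float64(336.3791977653779))
-0.02 (np.float64(317.71836043566026), np.float64(292.1995071513717))
```

View pics/w2.png

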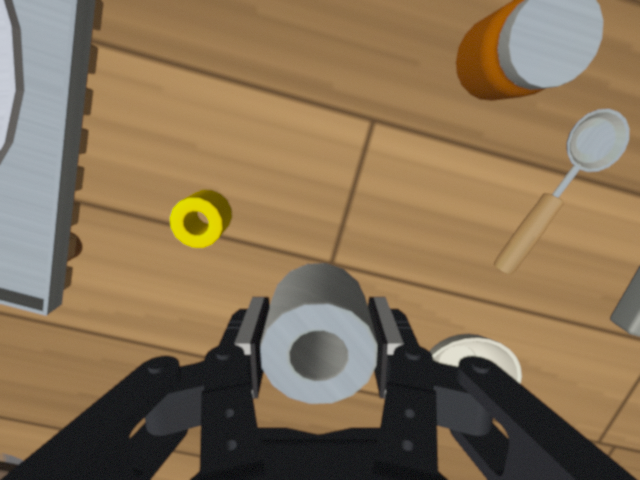

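The collar is held, with its top ring centred at about (319,353), bore visible and jaws flush. Next: the collar's offset from the TCP, and the shift to the spindle.

```bash
python3 - <<'E'
from h import *
s=readout.get_state();c=cam('wrist');M=R.from_quat(s['tcp_rot']).as_matrix()
for z in (.026,.030,.034,.038):
    zz=s['eef_pos'][2]+z
    p=hit(c,319,353,zz);w=np.linalg.norm(hit(c,260,353,zz)-hit(c,377,353,zz))
    print(z,'offset tool',(M.T@(p-s['eef_pos'])).round(4),'dia',w.round(4))
for t in ([.541,.0582],):
    d=np.array([*t,0])-np.array([*s['eef_pos'][:2],0]);print('to spindle, tool',M.T@d)
# brief contact: other camera check
E
```

```text
0.026 offset tool [-0.026   0.0006  0.0024] dia 0.0437
0.03 offset tool [-0.03    0.0006 -0.0004] dia 0.0422
0.034 offset tool [-0.034   0.0006 -0.0032] dia 0.0407
0.038 offset tool [-0.038   0.0006 -0.006 ] dia 0.0392
to spindle, tool [ 2.63667574e-04 -3.27094227e-01 -1.44436739e-01]
```

>>> drive_tool --pt "0 -3.2 -1.4 0 0" --pt "0 -3.2 -1.4 0 0" --pt "0 -3.2 -1.4 0 0" --pt "0 -3.2 -1.4 0 0" --pt "0 -3.2 -1.4 0 0" --pt "0 -3.2 -1.4 0 0" --pt "0 -3.2 -1.4 0 0" --pt "0 -3.2 -1.4 0 0" --pt "0 -3.2 -1.4 0 0" --pt "0 -3.2 -1.4 0 0"

```text
time: 5.0
eef_pos: [0.5377, 0.0511, 0.1857]
tcp_rot: [-0.7, -0.091, 0.703, -0.09]
contact_force: [0.7, -0.9, -0.9]
opening: 0.495
```

>>> drive_tool --pt "0 -0.7 -0.4 0 0" --pt "0 0 0 0 0" --pt "0 0 0 0 0"

```text
time: 5.3
eef_pos: [0.5405, 0.0567, 0.187]
tcp_rot: [-0.7, -0.09, 0.702, -0.091]
contact_force: [-0.3, 0.3, -1.3]
opening: 0.491
```

```bash
python3 - <<'E'
from h import *
s=readout.get_state();M=R.from_quat(s['tcp_rot']).as_matrix();print(s['eef_pos'],M.round(3).tolist(),s['qpos'])
c=cam('wrist','w3.png');print(c['eye'],c['orientation'])
print('pred spindle',proj(c,[.541,.0582,.127]),'tcp axis there',proj(c,[*s['eef_pos'][:2],.127]))
E
```

```text
[0.54050701 0.05672215 0.18700392] [[-0.003, 0.254, -0.967], [-0.0, -0.967, -0.254], [-1.0, -0.0, 0.003]] [-8.18793799e-02  3.98114103e-02  1.94011323e+00 -7.02866465e-04
  1.16419645e+00  1.23243902e+00]
[0.61842815 0.07669578 0.32967847] [-0.12587781  0.09746578 -0.60308698  0.78162734]
pred spindle (np.float64(315.68454829835883), np.float64(260.6030794744404)) tcp axis there (np.float64(317.8831782265281), np.float64(261.9394144920014))
```

View pics/w3.png

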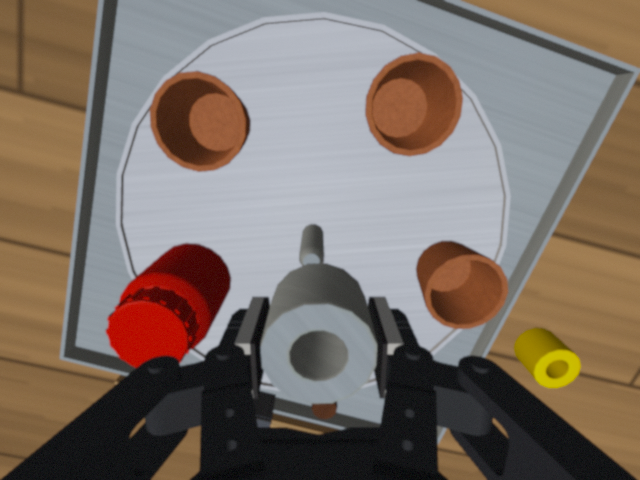

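The spindle shows at (312.5,260) tip and (313,229) foot, just beyond the held collar. It is about 5 px left of the TCP axis (317.9,262).

```bash
python3 - <<'E'
from h import *
s=readout.get_state();M=R.from_quat(s['tcp_rot']).as_matrix();c=cam('wrist')
for u,v,z in ((312.5,260,.127),(312.5,256,.121),(312.8,232,.072),(319,353,s['eef_pos'][2]+.028)):
    p=hit(c,u,v,z);print(p.round(4),(M.T@(p-s['eef_pos'])).round(4))
t=cam('top');im=t['frame'];cv2.imwrite('pics/crop2.png',cv2.resize(im[170:310,210:370],None,fx=4,fy=4)[:,:,::-1])
E
```

```text
[0.541  0.0597 0.127 ] [ 0.0604 -0.0032 -0.0013]
[0.5412 0.0599 0.121 ] [ 0.0664 -0.0033 -0.0016]
[0.5415 0.0605 0.072 ] [ 0.1153 -0.0038 -0.002 ]
[0.5399 0.0555 0.2154] [-0.028   0.0006  0.001 ]
```

>>> drive_tool --pt "1 -0.38 -0.2 0 0" --pt "1.5 0 0 0 0" --pt "1 0 0 0 0" --pt "0.8 0 0 0 0" --pt "0.8 0 0 0 0" --pt "0.8 0 0 0 0"

```text
time: 6.05
eef_pos: [0.5422, 0.0616, 0.1286]
tcp_rot: [-0.701, -0.091, 0.701, -0.091]
contact_force: [-0.1, 0.2, -1.2]
opening: 0.495
```

>>> drive_tool --pt "0.8 0 0 0 0" --pt "0.8 0 0 0 0" --pt "0.8 0 0 0 0" --pt "0.8 0 0 0 0" --pt "0.4 0 0 0 0"

```text
time: 6.55
eef_pos: [0.5417, 0.0616, 0.0922]
tcp_rot: [-0.701, -0.091, 0.702, -0.09]
contact_force: [0.4, -0.2, -1.1]
opening: 0.492
```

>>> drive_tool --pt "0.3 0 0 0 0" --pt "0.3 0 0 0 0" --pt "0.2 0 0 0 0" --pt "0.0 0 0 0 0"

```text
time: 6.95
eef_pos: [0.5421, 0.0616, 0.0852]
tcp_rot: [-0.701, -0.091, 0.701, -0.091]
contact_force: [0.1, 0.8, -0.6]
opening: 0.494
```

>>> drive_tool --pt "0.15 0 0 0 0" --pt "0.15 0 0 0 0" --pt "0.0 0 0 0 0"

```text
time: 7.25
eef_pos: [0.5425, 0.0615, 0.0828]
tcp_rot: [0.702, 0.09, -0.701, 0.091]
contact_force: [-0.9, -0.2, 1.4]
opening: 0.493
```

>>> drive_tool --pt "0 0 0 0 0.62" --pt "0 0 0 0 0.65" --pt "0 0 0 0 0.65" --pt "0 0 0 0 0.65" --pt "-0.5 0 0 0 0.65" --pt "-1.5 0 0 0 0.65" --pt "-3 0 0 0 0.65" --pt "-4 0 0 0 0.65" --pt "-4 0 0 0 0.65" --pt "0 0 0 0 0.65"

```text
time: 8.25
eef_pos: [0.5463, 0.0613, 0.2215]
tcp_rot: [0.707, 0.09, -0.696, 0.092]
contact_force: [1.0, 1.0, 0.7]
opening: 0.652
```

```bash
python3 - <<'E'
from h import *
s=readout.get_state();print(s['eef_pos'],s['opening'])
c=cam('wrist','w4.png')
print('post top pred',proj(c,[.436,.0236,.127]), 'collar top z.112',proj(c,[.5413,.06,.112]))
E
```

```text
[0.54634748 0.0613272  0.22149539] 0.6516060511734699
post top pred (np.float64(328.30783511480274), np.float64(387.32662782982067)) collar top z.112 (np.float64(317.26267409877414), np.float64(245.97176280425685))
```

View pics/w4.png

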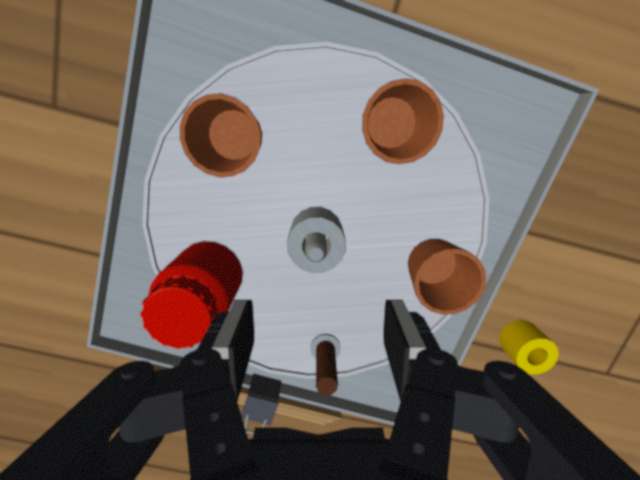

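Wrist view: the collar (316,240) sits on the spindle with the tip standing out of it. The post top at (327,387) matches its prediction. Moving above the post.

>>> drive_tool --pt "0 0.1 2.2 -1 0.5" --pt "0 0.2 2.2 -1 0.5" --pt "0 0.2 2.2 -1 0.5" --pt "0 0.2 2.2 -1.2 0.5" --pt "0 0.2 2.3 0 0.5" --pt "0 0 0 0 0.5" --pt "0 0 0 0 0.5"

```text
time: 9.0
eef_pos: [0.4384, 0.0209, 0.2121]
tcp_rot: [0.698, 0.116, -0.697, 0.116]
contact_force: [-0.5, -0.3, 0.7]
opening: 0.501
```

```bash
python3 - <<'E'
from h import *
s=readout.get_state();M=R.from_quat(s['tcp_rot']).as_matrix();print(s['eef_pos'],M.round(3).tolist(),s['opening'],s['qpos'])
c=cam('wrist','w5.png');t=cam('top')
print('post pred',proj(c,[.4363,.0243,.127]),'d',M.T@(np.array([.4363,.0243,.127])-s['eef_pos']))
E
```

```text
[0.43844275 0.02094789 0.2121159 ] [[0.0, 0.323, -0.946], [0.0, -0.946, -0.323], [-1.0, -0.0, -0.0]] 0.5005803618993704 [-1.84371807e-01 -2.42253997e-01  2.15043612e+00  3.06669040e-04
  1.23325760e+00  1.05696174e+00]
post pred (np.float64(312.09195116461336), np.float64(249.52784019042056)) d [ 0.08511632 -0.00384993  0.00096682]
```

View pics/w5.png

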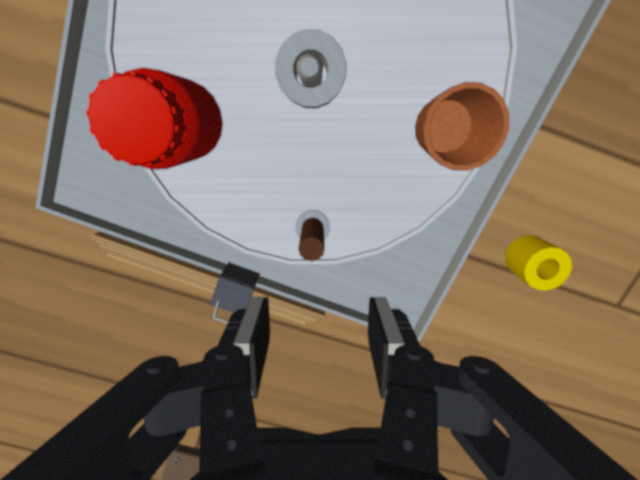

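The post top at (312,247) agrees with the prediction (312,249.5). Shift y by -0.4 cm, descend and grip.

>>> drive_tool --pt "2 -0.4 0 0 0.5" --pt "3 0 0 0 0.5" --pt "3 0 0 0 0.5" --pt "2.2 0 0 0 0.5" --pt "1.5 0 0 0 0.5" --pt "0 0 0 0 0.5"

```text
time: 9.7
eef_pos: [0.4358, 0.0253, 0.0927]
tcp_rot: [-0.695, -0.117, 0.699, -0.116]
contact_force: [-0.8, -0.2, -0.1]
opening: 0.498
```

>>> drive_tool --pt "0 0 0 0 0" --pt "0 0 0 0 0" --pt "0 0 0 0 0" --pt "0 0 0 0 0" --pt "0 0 0 0 0" --force 30

```text
time: 10.2
eef_pos: [0.4383, 0.0247, 0.0964]
tcp_rot: [0.698, 0.116, -0.697, 0.116]
contact_force: [0.6, 1.6, 1.9]
opening: 0.2
```

>>> drive_tool --pt "0 0.19 0 -1 0" --pt "0 0.38 -0.01 -2 0" --pt "0 0.48 -0.01 -2.5 0" --pt "0 0.48 -0.01 -2.5 0" --pt "0 0.48 -0.01 -2.5 0" --pt "0 0.48 -0.01 -2.5 0" --pt "0 0.48 -0.01 -2.5 0" --pt "0 0.38 -0.01 -2 0" --pt "0 0.19 0 -1 0" --pt "0 0 0 0 0"

```text
time: 11.2
eef_pos: [0.4556, -0.0062, 0.0964]
tcp_rot: [0.671, 0.227, -0.668, 0.227]
contact_force: [3.5, 2.8, 2.5]
opening: 0.192
```

>>> drive_tool --pt "0 0.19 -0.05 -1 0" --pt "0 0.38 -0.05 -2 0" --pt "0 0.48 -0.01 -2.5 0" --pt "0 0.48 -0.01 -2.5 0" --pt "0 0.48 -0.01 -2.5 0" --pt "0 0.48 -0.01 -2.5 0" --pt "0 0.48 -0.01 -2.5 0" --pt "0 0.48 -0.01 -2.5 0" --pt "0 0.38 -0.01 -2 0" --pt "0 0.19 0 -1 0"

```text
time: 12.2
eef_pos: [0.4854, -0.0321, 0.0964]
tcp_rot: [0.618, 0.346, -0.616, 0.345]
contact_force: [1.4, 5.5, 5.1]
opening: 0.202
```

>>> drive_tool --pt "0 0.19 0 -1 0" --pt "0 0.38 -0.01 -2 0" --pt "0 0.38 -0.01 -2 0" --pt "0 0.19 0 -1 0" --pt "0 0 0 0 0" --pt "0 0 0 0 0"

```text
time: 12.8
eef_pos: [0.4953, -0.0372, 0.0964]
tcp_rot: [0.599, 0.377, -0.597, 0.377]
contact_force: [3.0, 5.3, 5.8]
opening: 0.199
```

```bash
python3 - <<'E'
from h import *
s=readout.get_state();M=R.from_quat(s['tcp_rot']).as_matrix();print(s['eef_pos'],M.round(3).tolist(),s['contact_force'])
d=s['eef_pos']-[.5413,.06,0];print('post ang',np.degrees(np.arctan2(d[1],d[0]))%360,np.hypot(*d[:2]))
w=cam('wrist');t=cam('top');sc=cam('scene')
a=cv2.resize(t['frame'][160:310,210:370],(640,600),interpolation=cv2.INTER_CUBIC)
cv2.imwrite('pics/f1.png',a[:,:,::-1])
b=cv2.resize(sc['frame'][190:340,270:450],(480,400),interpolation=cv2.INTER_CUBIC)
b2=cv2.resize(w['frame'],(400,300))
x=np.zeros((600,800,3),np.uint8);x[:,:400]=cv2.resize(a,(400,600)) if 0 else 0
x=np.vstack([np.hstack([cv2.resize(t['frame'][160:310,210:370],(400,375)),cv2.resize(w['frame'],(400,375))])])
cv2.imwrite('pics/f2.png',x[:,:,::-1])
E
```

```text
[ 0.49532422 -0.03722544  0.09642245] [[0.002, 0.902, -0.432], [0.002, -0.432, -0.902], [-1.0, 0.001, -0.003]] [3.01686307 5.2765354  5.81429771]
post ang 244.69155962373887 0.1075479307730572
```

View pics/f2.png

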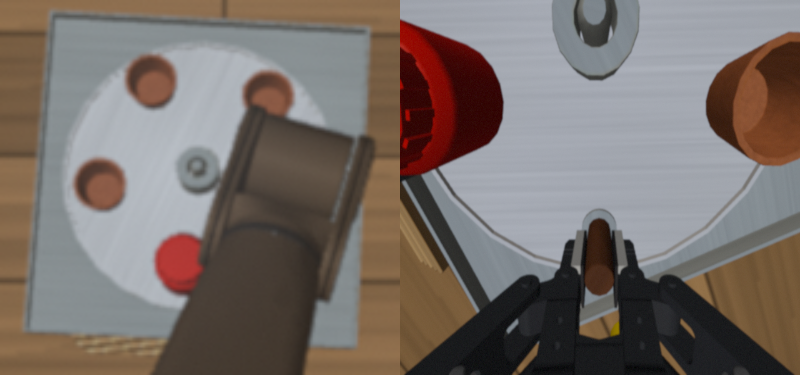

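```bash
python3 - <<'E'
from h import *
c=cam('top'); hsv=cv2.cvtColor(c['frame'],cv2.COLOR_RGB2HSV)
A=np.array([.5413,.06,0]); g=lambda p:(round(float(np.degrees(np.arctan2(p[1]-A[1],p[0]-A[0]))%360),1),round(float(np.hypot(*(p-A)[:2])),4))
o=lambda x,y:(210+x/2.5,160+y/2.5)
print('cap',g(hit(c,*o(180,263),.152)))
for p in ((152,79),(101,183),(268,93)): print('cup',g(hit(c,*o(*p),.117)))
print('collar top',hit(c,*o(198,170),.112))
m=(((hsv[...,0]<6)|(hsv[...,0]>172))&(hsv[...,1]>190)&(hsv[...,2]>130)).astype(np.uint8);m[:160]=0;m[310:]=0
n,l,st,ce=cv2.connectedComponentsWithStats(m);print([(st[i],ce[i].round(1)) for i in range(1,n) if st[i,4]>60])
# before: cups from initial picture
o3=lambda x,y:(210+x/3.3,150+y/3.3)
print('before cap',g(hit(c,*o3(152,322),.152)),[g(hit(c,*o3(*p),.117)) for p in ((305,126),(158,175),(396,252))],'clip',g(hit(c,*o3(249,476),.097)),'post',g(hit(c,*o3(306,387),.127)))
w=cam('wrist');
# canister visible cap/axis in wrist, seen bbox
h=cv2.cvtColor(w['frame'],cv2.COLOR_RGB2HSV);m=(((h[...,0]<6)|(h[...,0]>172))&(h[...,1]>200)).astype(np.uint8);n,l,st,ce=cv2.connectedComponentsWithStats(m);print(st[1:][st[1:,4]>500])
E
```

```text
cap (172.7, 0.1045)
cup (27.5, 0.1011)
cup (100.8, 0.0976)
cup (316.5, 0.1039)
collar top [0.53763721 0.05895928 0.112     ]
[]
before cap (128.2, 0.098) [(341.2, 0.1046), (52.9, 0.0989), (270.0, 0.104)] clip (177.6, 0.1697) post (199.1, 0.1115)
[[    0    26   164   199 23603]]
```

```bash
python3 - <<'E'
from h import *
c=cam('top'); now=c['frame']; old=cv2.imread('pics/top0.png')[:,:,::-1]
for im,(u,v) in ((old,(256,247)),(now,(282,265))):
    print(im[v,u]); i=im.astype(int)
    for th in (150,172):
        m=((i[...,0]>th)&(i[...,0]>2.2*i[...,1])).astype(np.uint8)[160:310,210:370]
        k=max(cv2.findContours(m,0,1)[0],key=cv2.contourArea);(x,y),r=cv2.minEnclosingCircle(k);b=cv2.boundingRect(k)
        print(th,b,cv2.contourArea(k),(x+210,y+160),r,hit(c,x+210,y+160,.152))
row=now[265,268:300];print(row.tolist())
cv2.imwrite('pics/z.png',np.hstack([cv2.resize(x[220:300,240:320],(400,400),interpolation=cv2.INTER_CUBIC) for x in (old,now)])[:,:,::-1])
E
```

```text
[173  59  56]
150 (36, 78, 18, 21) 235.5 (254.93023300170898, 248.13953399658203) 10.139874458312988 [0.47933462 0.13979408 0.152     ]
172 (36, 80, 17, 15) 177.0 (254.18181991577148, 246.5454559326172) 8.194534301757812 [0.48326946 0.14170912 0.152     ]
[179  56  54]
150 (63, 94, 17, 21) 243.0 (281.5, 264.0) 10.30786418914795 [0.44052134 0.07445348 0.152     ]
172 (64, 95, 15, 17) 181.5 (281.37931060791016, 262.9827575683594) 8.402029991149902 [0.44301119 0.07478342 0.152     ]
[[176, 182, 188], [176, 183, 189], [174, 181, 187], [173, 156, 161], [170, 87, 87], [166, 51, 47], [178, 55, 52], [182, 58, 55], [181, 57, 54], [180, 58, 55], [180, 57, 54], [180, 57, 54], [179, 57, 54], [179, 57, 53], [179, 56, 54], [179, 56, 53], [179, 57, 53], [178, 55, 52], [179, 56, 53], [178, 56, 52], [163, 56, 52], [122, 58, 53], [83, 57, 53], [62, 53, 50], [55, 52, 49], [66, 59, 53], [71, 62, 55], [72, 62, 55], [73, 64, 58], [72, 62, 55], [73, 64, 56], [72, 63, 56]]
```

View pics/z.png

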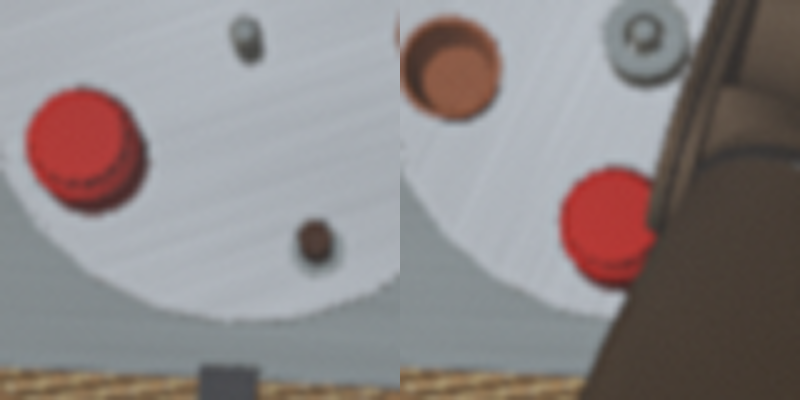

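```bash
python3 - <<'E'
from h import *
s=readout.get_state();c=cam('wrist');Rt=R.from_quat(s['tcp_rot']);Rc=R.from_quat(c['orientation'])
rel=Rt.inv()*Rc; off=Rt.inv().apply(c['eye']-s['eef_pos'])
Rw=R.from_matrix([[0,.323,-.946],[0,-.946,-.323],[-1,0,0]])
c5=dict(c,eye=Rw.apply(off)+[.43844,.02095,.21212],orientation=(Rw*rel).as_quat())
cap=hit(c5,131,120,.152);clip=hit(c5,239,270,.097);ax=hit(c5,311,68,.112);post=hit(c5,312,247,.127)
a=lambda p,q:np.degrees(np.arctan2(*(p-q)[1::-1]))%360
print(cap,clip,ax,post);print('cap',a(cap,ax),np.linalg.norm((cap-ax)[:2]),'clip',a(clip,ax),np.linalg.norm((clip-ax)[:2]),'post',a(post,ax))
E
```

```text
[0.48238643 0.13997243 0.152     ] [0.39209822 0.06882318 0.097     ] [0.54106937 0.06050303 0.112     ] [0.43764531 0.02497563 0.127     ]
cap 126.44344325387142 0.0987880199968418 clip 176.8033090521 0.14920331867872325 post 198.95820897485422
```

The independent wrist estimate says the canister needs a total turn of 50.4°, the top view says about 50.7°, and 45.5° is done. Turning 5° more.

>>> drive_tool --pt "0 0.19 -0.04 -1 0" --pt "0 0.29 -0.04 -1.5 0" --pt "0 0.29 -0.04 -1.5 0" --pt "0 0.19 0 -1 0" --pt "0 0 0 0 0" --pt "0 0 0 0 0" --pt "0 0 0 0 0" --pt "0 0 0 0 0"

```text
time: 13.95
eef_pos: [0.5041, -0.0408, 0.0964]
tcp_rot: [0.581, 0.403, -0.581, 0.403]
contact_force: [0.4, 2.6, 5.2]
opening: 0.2
```

```bash
python3 - <<'E'
from h import *
s=readout.get_state();print(s['eef_pos'],s['contact_force'],s['opening'],np.abs(s['dq']).max())
d=s['eef_pos']-[.5411,.06,0];print('post ang',np.degrees(np.arctan2(d[1],d[0]))%360)
t=cam('top');sc=cam('scene')
cv2.imwrite('pics/z2.png',np.hstack([cv2.resize(t['frame'][220:300,240:320],(400,400),interpolation=cv2.INTER_CUBIC),cv2.resize(sc['frame'][205:325,280:400],(400,400),interpolation=cv2.INTER_CUBIC)])[:,:,::-1])
E
```

```text
[ 0.50414383 -0.04077277  0.0963844 ] [0.41792162 2.58627611 5.18966095] 0.20049514187233183 0.0013409353572117462
post ang 249.86061199472732
```

View pics/z2.png

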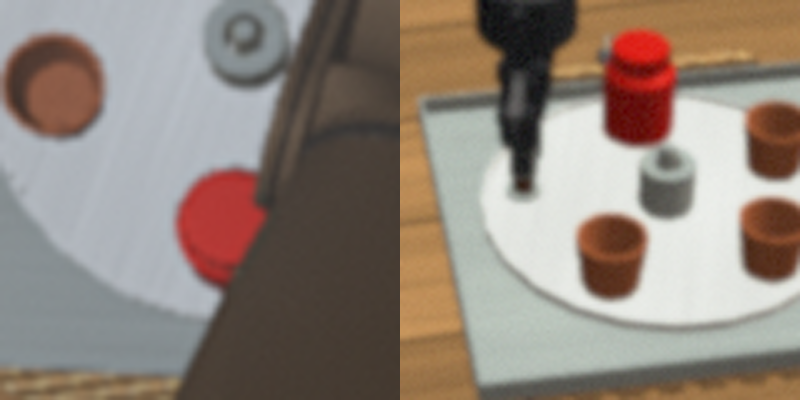

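Final view: the canister cap is at about (285.5,264) in the full top picture, bearing about 176.7° against about 177.2° for the clip. The scene view shows everything standing, the collar down on the plate and the post gripped.

```bash
python3 -c "
from plant import sign_off
print(sign_off())"
```

```text
the job is handed in; nothing more can be done
None
```

I slid the steel-grey collar down over the spindle onto the plate and let go of it. I then gripped the wooden post and turned the plate about 50.5° until the canister was at the front. The job is handed in with the post still gripped, at about 14 s on the robot's clock.

- **Alignment:** the last top view puts the canister at about 176.7° about the spindle, against about 177.2° for the clip. The canister was partly hidden by the arm in that view, so the reading is good to about 1°.
- **Collar:** light contact was felt before I released it, and the last pictures show it seated on the plate with the spindle tip standing out of it.
- **Canister and cups:** all four are still standing on the plate, and the yellow look-alike ring was left alone.
- **Forces:** the highest wrist reading I saw at the end of a move was about 8 N. At hand-in it was about 6 N with the arm still.
- **Disagreements:** a rough estimate from the cups, made before the last 5°, gave 46.7° turned, where the canister and tool gave 45.5°. I followed the canister and tool, which agreed with each other. The measured tool position also shifted by about 4 mm whenever the gripper closed, which had no visible effect.

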